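Make up a sanding kit on the sloped rack and a fixing kit in the tray

ROBOT

A 6-joint arm with a two-finger parallel gripper is mounted at the origin on a cart in front of the work surface, level with it; the furniture and walls round the work are solid. World frame = base frame: x ahead of the robot, y to its left, z up, the work surface at z = 0. Lengths are in mm, angles in rad, forces in N, time in s.
With the tool pointing down it reaches from about 300 to 825 mm from the base axis. Payload 5.4 kg.
Tool frame: the origin (TCP) lies between the finger pads; the fingertips stand 25 mm ahead of it and the grasp point (between the pads) lies 6 mm ahead of it; z points along the fingers, y is the line along which they close (so a half turn about z gives the same grasp; the last joint's range is limited). The gripper opens to 92 mm and grips with 3 to 60 N. Pads are 20 mm wide; open, the fingers measure 128 mm over their backs; the gripper's body (75 mm by 189 mm) begins 69 mm behind the grasp point.
Start: joints at [-1.483, 0.158, 1.597, -0, 1.386, -0.21], TCP at [168.692, -549.681, 239.601] pointing down, gripper open.
Joint ranges: [-2.91, 2.91], [-0.94, 2.29], [0.18, 2.7], [-1.29, 4.43], [0.17, 2.64], [-3, 3]. Speed limits (rad/s): [2.57, 2.57, 3.14, 3.14, 3.14, 3.14].

INTERFACE

Orientations are given as a rotation vector (axis times angle).
In Python, from cell import * gives the robot as it stands.
- The arm moves only by the shell command python3 -m jog 'ROWS' [FORCE]. ROWS is a JSON object of lists of equal length, an entry for each row: "grip": the opening, from -1 (shut) to 1 (fully open); "xyz": the shift along the tool's x, y, z in mm, a list of three; "turn": the turn about the tool's z in degrees. A call has 1 to 10 rows; each row is the pose to reach, as a shift and turn from the pose commanded when the call began, along the tool's axes at that moment; what a row does not reach only later rows make up. A row lasts 1/10 s, in which the tool goes at most 50 mm and 8.59 degrees, less where a joint would pass 70% of its speed; a pose out of reach is approached as far as the arm can. A call with a gripper value outside its range is refused whole. The fingers move at their own pace and stop on an object; FORCE is the grip in N (left out, the last holds). Time passes only in rows, so rows that repeat a pose let the fingers close. It gives the time, the measured TCP pose, the force, the opening and the grip force at its end, in the units of the state.
- get_obs(): the state, without advancing time (a new reading comes with each control period).
- capture(name): name is "side" or "top" or "wrist"; returns a dict with "image" (420x560x3 uint8, blue, green, red), "fx", "fy", "cx", "cy" (pixels), "xyz" and "rotation" of the camera in the world. Camera axes: x right, y down, z forward; pixel columns grow to the right and rows downward; lengths in mm; the calibration is good to about 2 mm. A picture is of the moment at which its call begins. There is no depth.
- close_job(): hands the job in; it is judged then, once.
Trained networks look in a picture, given as the dict that the camera call returned (one of the last four; its "shot" number tells which), for a name from the list of things; names that differ only in an ending like _2 or _b are one class to them, and where a whole thing is asked for, a point or a joint stands for the part that bears it (a point fixed in the world has none). Each returns a list of dicts, best first, with "p" (0 to 1); they miss things now and then, are a little off and sometimes report something else, mostly with a low value. They report only what shows in the picture. A call takes as long as a camera call. They do not tell look-alikes from the thing itself.
- cut_out(picture, target): "pixels" (420x560 bool, what is visible of it) and "xy" ([column, row] in pixels, amid what is visible of it).
The state is a dict: "clock": time; "joint_positions": joint angles; "joint_velocities": joint speeds; "tau": joint torques, N m; "tcp_pos": TCP position; "eef_rot": TCP orientation; "contact_force": force on the tool from outside, world axes, zero at the start; "moment": the same for the moment, N m; "gripper_width": opening from 0.0 (shut) to 1.0 (fully open); "finger_force": force on a finger pad.
Only numpy, scipy, OpenCV 4.12 (cv2) and the standard library are available. Lean on these libraries where they do the work, as an engineer would, in place of code of your own. Each camera call takes 0.05 s, during which the arm holds its last target. There are 200 camera calls.

TASK

Make up two kits from the row of loose things along the near side of the bench and leave the tape measure where it is. On the sloped rack: the long slim offcut in the left lane and the cork sanding block in the right lane (as seen from the robot), each lying flat, length up the slope, lower end against the cleat. In the tray: the dowel lying lengthwise in the far slot, the jar of screws upright in the near left cell and the short thick offcut, same side down as now, in the near right cell.

Things in the scene. Friction and masses are not known exactly. Their poses are not given: they have to be found in the camera images.
- slim_offcut: Long slim light wooden offcut, 35 x 160 x 22 mm, lying flat, about 0.06 kg. Origin: centre of the underside; x across the width, y along the length, z up.
- sanding_block: Cork sanding block with brown paper on top, 62 x 112 x 38 mm, lying flat, about 0.06 kg. Origin: centre of the underside; x across the width, y along the length, z up.
- short_offcut: Short thick dark wooden offcut, almost a cube: 50 x 70 x 50 mm, in the row of things nearest the robot (not the block at the back left), about 0.09 kg. Origin: centre of the underside; x across the width, y along the length, z up.
- screws: Clear jar of screws, 66 mm diameter, 86 mm high, with a 65 mm metal lid over the top 14 mm, standing upright, about 0.22 kg. Origin: centre of the underside, z up the jar.
- rod: Round beech dowel, 16 mm diameter, 180 mm long, lying on the bench, about 0.03 kg. y is its long axis. Origin at mid length, at the start on the underside; the dowel's own axis is at z = +8 mm in its frame (the frame turns if it rolls).
- rack_face: Fixed rack: plywood face 260 wide, 185 long, sloping 20 deg, low edge to the robot. Origin: on the face, mid width, foot of the metal cleat (22 mm above bench). x up the slope (away from robot), y left, z out of the face. Cleat at x -14 to 0, 14 mm proud. Ribs 6 wide, 8 high at y -127, 0, 127 mm: two lanes 121 mm wide, centres y = +63 (left), -63 (right).
- tray: Fixed open wooden tray, 194 (x) x 260 (y) mm, outer walls 28 high, dividers 24 high, all 5 thick, floor 5. Origin: centre of underside; x away from the robot, y left. Two near cells 102 (x) x 122 (y), centres x = -41, y = +64 (left) and -64 (right). Far slot 77 (x) x 250 (y), centre x = +53, y = 0.
- measure: Yellow tape measure, 66 x 84 x 36 mm, lying among the things; not part of either kit, stays where it is. Origin: centre of the underside.
Things that resemble listed ones, but are neither listed nor needed, are in the scene too. Leave any orange or red look-alike of the short_offcut alone.

How it is judged:
By the outcome, as a careful person would: the job done as asked, in the order asked, and still so for the second after the job is handed in, with the robot touching nothing.
It also fails if it takes over 125 s, if anything falls off the work surface, if the arm or the gripper's body presses on something with over 40 N, if the wrist force passes 120 N, or if a joint passes its speed limit or range.

## Working session

There is one attempt and no reset: what is moved stays moved. The work goes in short steps, Python scripts to look and compute and a shell command to move; the robot and the scene stay as the last step left them, time stands still between calls to the robot, and variables do not carry over. Pictures are saved under pics/ and viewed, at most 14 in all, crops included, and the job is handed in when it is done.

```bash
ls; mkdir -p pics; python3 - <<'E'
from cell import *
import cv2
for n in ("top","side"):
    c=capture(n); cv2.imwrite(f"pics/{n}0.png",c["image"]); print(n,{k:c[k] for k in c if k!="image"})
o=get_obs(); print(o)
E
```

```text
pics
top {'fx': 478.5034277852843, 'fy': 478.5034277852843, 'cx': 282.3126436100308, 'cy': 210.6060704146193, 'xyz': array([ 363.57036593,  -40.96094512, 1394.23039687]), 'rotation': array([-2.18434587,  2.14255648, -0.14480537]), 'shot': 1}
side {'fx': 518.9807995292356, 'fy': 518.9807995292356, 'cx': 275.4908966131515, 'cy': 203.68017519945192, 'xyz': array([-148.1096118 , 1062.15892321, 1138.86329171]), 'rotation': array([-0.7607978 ,  2.53274355, -1.21307517]), 'shot': 2}
{'clock': 0.1, 'joint_positions': array([-1.48308687e+00,  1.58986539e-01,  1.59806876e+00,  8.05081088e-06,
        1.38620413e+00, -2.10096875e-01]), 'joint_velocities': array([ 0.00044054, -0.0014293 , -0.00304485,  0.0018366 ,  0.00038017,
        0.00069122]), 'tau': array([-2.02566466e-04, -3.86506104e+01, -3.22958529e+01,  7.02932733e-02,
        3.39434668e-02, -3.83647921e-05]), 'tcp_pos': array([ 168.65676625, -549.17490457,  238.73585935]), 'eef_rot': array([-3.10518459e+00, -4.65817299e-01, -1.72430124e-04]), 'contact_force': array([0.14992068, 0.26483664, 0.81582918]), 'moment': array([-0.03889776, -0.04927626,  0.00400191]), 'finger_force': 0.0, 'gripper_width': 1.0010354456318435}
```

View pics/top0.png

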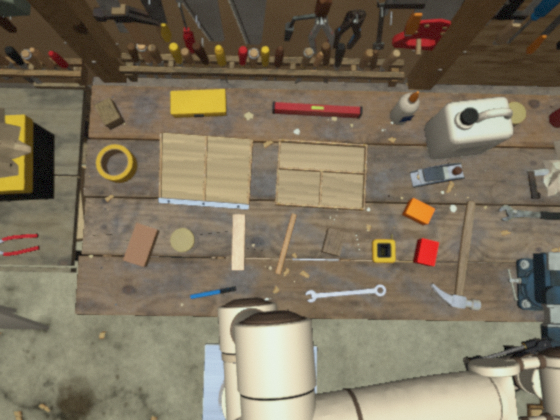

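View pics/side0.png

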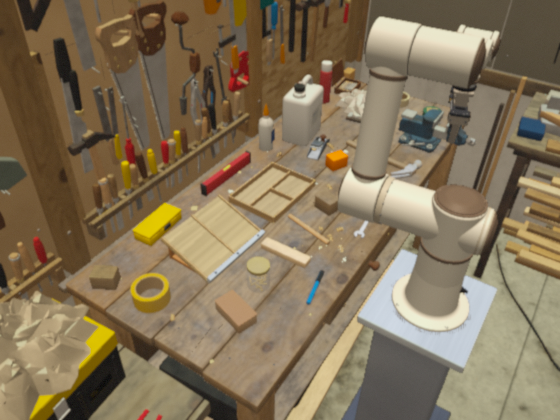

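The top view shows the row from left to right: sanding block (140,244), jar (182,240), slim offcut (238,242), dowel (286,243), brown short offcut (331,241) and tape measure (384,251). The rack is at (206,170) and the tray at (321,175). The look-alike cubes are orange (418,211) and red (427,252), plus a brown block at back left (109,112). The brown block at (331,241) is in the near row, so it fits `short_offcut`. The side view agrees.

```bash
cat > h.py <<'E'
from cell import *
import cv2, numpy as np
from scipy.optimize import minimize
from scipy.spatial.transform import Rotation as R
def proj(c,P):
    q=(np.asarray(P,float)-c["xyz"])@R.from_rotvec(c["rotation"]).as_matrix()
    return np.c_[c["fx"]*q[:,0]/q[:,2]+c["cx"],c["fy"]*q[:,1]/q[:,2]+c["cy"]]
def ray(c,u,z):
    "world point of pixel u at height z"
    d=R.from_rotvec(c["rotation"]).as_matrix()@[(u[0]-c["cx"])/c["fx"],(u[1]-c["cy"])/c["fy"],1]
    return c["xyz"]+d*(z-c["xyz"][2])/d[2]
def tri(cs,us):
    A=np.zeros((3,3));b=np.zeros(3)
    for c,u in zip(cs,us):
        d=ray(c,u,0)-c["xyz"];d/=np.linalg.norm(d);M=np.eye(3)-np.outer(d,d);A+=M;b+=M@c["xyz"]
    return np.linalg.solve(A,b)
def box(w,l,h):
    return np.array([[x,y,z] for x in(-w/2,w/2) for y in(-l/2,l/2) for z in(0,h)])
def cyl(r,h):
    a=np.linspace(0,2*np.pi,24,False);return np.array([[r*np.cos(t),r*np.sin(t),z] for t in a for z in(0,h)])
M={"slim_offcut":box(35,160,22),"sanding_block":box(62,112,38),"short_offcut":box(50,70,50),"screws":cyl(33,86),"rod":box(16,180,16),"measure":box(66,84,36)}
def hull(c,V,p):
    "p=x,y,z,yaw[,pitch about own x]"
    m=np.zeros((1680,2240),np.uint8)
    P=R.from_euler("ZX",[p[3],p[4] if len(p)>4 else 0]).apply(V)+p[:3]
    k=cv2.convexHull((proj(c,P)*4+1.5).astype(np.float32)).round().astype(np.int32)
    cv2.fillConvexPoly(m,k,1);return cv2.resize(m.astype(np.float32),(560,420),interpolation=cv2.INTER_AREA)
def fit(cs,ms,V,p0,free):
    "maximise mean IoU over free indices"
    p0=np.array(p0,float);sc=np.array([10,10,10,.12,.1])[free]
    def f(s):
        p=p0.copy();p[free]+=s*sc
        return -np.mean([np.minimum(a:=hull(c,V,p),m).sum()/np.maximum(a,m).sum() for c,m in zip(cs,ms)])
    s=np.zeros(len(free))
    for _ in range(2):
        r=minimize(f,s,method="Nelder-Mead",options=dict(initial_simplex=np.vstack([s,s+np.eye(len(free))]),xatol=.01,fatol=1e-5));s=r.x
    p0[free]+=s*sc;return p0,-r.fun
def det(c,n,near=None):
    d=[x for x in cut_out(c,n)]
    if near is not None: d=[x for x in d if np.hypot(*(np.array(x["xy"])-near))<30]
    return d[0] if d else None
def go(x,y,z,yaw):
    "tool shift and turn to reach world TCP x,y,z with tool y axis at yaw (deg)"
    o=get_obs();T=R.from_rotvec(o["eef_rot"]).as_matrix();s=T.T@(np.array([x,y,z])-o["tcp_pos"])
    cur=np.degrees(np.arctan2(T[1,1],T[0,1]));t=-((yaw-cur+90)%180-90)
    return s.round(1),round(t,1),"alt turn",round(t-180*np.sign(t),1),"cur yaw",round(cur,1),"j6",round(o["joint_positions"][5],2)
E
python3 - <<'E'
from h import *
t,s=capture("top"),capture("side")
px={"slim_offcut":(238,242),"sanding_block":(140,244),"short_offcut":(331,241),"screws":(182,240),"rod":(286,243),"measure":(384,251)}
for n,u in px.items():
    a=det(t,n,u); 
    b0=proj(s,[ray(t,u,20)])[0]; b=det(s,n,b0)
    if a is None or b is None: print(n,"missing",a is None,b is None,[ (x["xy"],x["p"]) for x in cut_out(t if a is None else s,n)]); continue
    ma,mb=[x["pixels"].astype(np.float32) for x in(a,b)]
    X=tri([t,s],[a["xy"],b["xy"]])
    k=cv2.minAreaRect(np.argwhere(ma)[:,::-1].astype(np.float32)); q=cv2.boxPoints(k)
    W=np.array([ray(t,v,M[n][:,2].max())[:2] for v in q]); e=W[1]-W[0];f=W[2]-W[1]; e=e if np.hypot(*e)>np.hypot(*f) else f
    yaw=np.arctan2(e[1],e[0])-np.pi/2; yaw=(yaw+np.pi/2)%np.pi-np.pi/2
    p,i=fit([t,s],[ma,mb],M[n],[X[0],X[1],0,yaw],[0,1,2,3] if n!="screws" else [0,1,2])
    print(n,a["p"],b["p"],"tri",X.round(0),"fit",p[:3].round(1),"yaw deg",np.degrees(p[3]).round(1),"iou",round(i,3))
for n in("rack_face","tray"):
    for c in(t,s):
        for d in cut_out(c,n)[:1]:
            k=cv2.minAreaRect(np.argwhere(d["pixels"])[:,::-1].astype(np.float32));print(n,d["p"],d["xy"],d["pixels"].sum(),cv2.boxPoints(k).round(0).tolist())
            np.save(f"{n}{c['shot']}.npy",d["pixels"])
big=cv2.resize(t["image"][200:290,100:440],None,fx=2.3,fy=2.3,interpolation=cv2.INTER_CUBIC)
big2=cv2.resize(t["image"][120:220,145:385],None,fx=3,fy=3,interpolation=cv2.INTER_CUBIC)
im=np.zeros((520,790,3),np.uint8);im[:big.shape[0],:782]=big;im[215:515,:720]=big2;cv2.imwrite("pics/crop.png",im)
E
```

```text
slim_offcut 0.63 0.8 tri [439.  73.   7.] fit [441.3  70.6  -0.6] yaw deg -89.1 iou 0.939
sanding_block 0.95 0.58 tri [427. 349.  23.] fit [427.9 345.4   0.8] yaw deg 72.9 iou 0.953
short_offcut 0.66 0.63 tri [ 442. -198.   33.] fit [ 4.468e+02 -2.019e+02  2.000e-01] yaw deg 77.9 iou 0.917
screws 0.82 0.63 tri [433. 221.  44.] fit [4.406e+02 2.183e+02 1.000e-01] yaw deg 1.1 iou 0.959
rod 0.89 0.77 tri [432. -55.  18.] fit [437.8 -66.8   1.6] yaw deg 75.3 iou 0.751
measure missing False True []
rack_face 0.88 [205.1, 170.9] 6434 [[157.0, 205.0], [160.0, 132.0], [253.0, 136.0], [250.0, 209.0]]
rack_face 0.77 [210.1, 238.8] 4742 [[159.0, 238.0], [221.0, 183.0], [266.0, 233.0], [204.0, 288.0]]
tray 0.66 [321.8, 171.7] 5862 [[274.0, 205.0], [279.0, 138.0], [368.0, 144.0], [364.0, 211.0]]
tray 0.68 [271.3, 192.5] 3022 [[226.0, 198.0], [282.0, 145.0], [318.0, 183.0], [261.0, 235.0]]
```

View pics/crop.png

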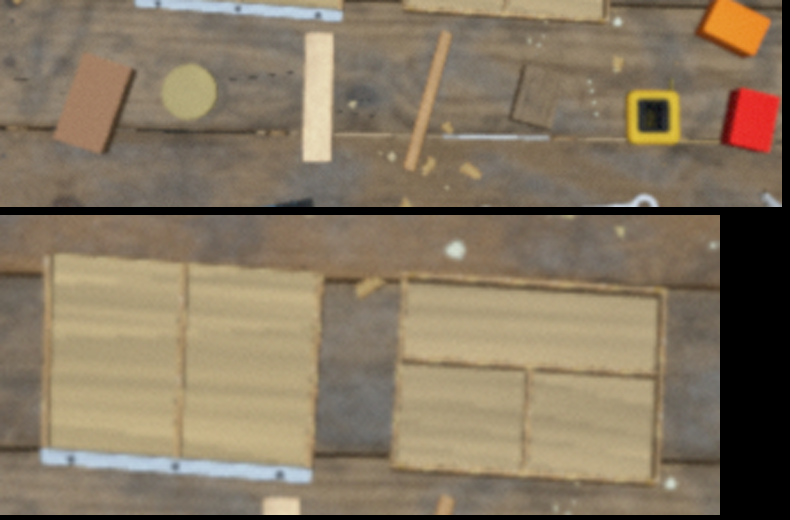

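The crop confirms it: the short offcut is the dark brown block at crop (535,95), i.e. top view (332,241), in the near row. The red and orange cubes and the back-left block are the look-alikes. The cleat is on the rack's near edge, and the tray has its divider T with the far slot at the top of the image. Next I fit the rack and tray.

```bash
python3 - <<'E'
from h import *
t,s=capture("top"),capture("side")
S=R.from_euler("y",-20,degrees=True)
ld=lambda n:[np.load(f"{n}{k}.npy").astype(np.float32) for k in(3,4)]
import glob;print(glob.glob("*.npy"))
tray=np.array([[x,y,z] for x in(-97,97) for y in(-130,130) for z in(0,28)],float)
k=sorted(glob.glob("tray*.npy"));ms=[np.load(f).astype(np.float32) for f in k]
print("tray",*fit([t,s],ms,tray,[600,-180,0,0],[0,1,2,3]))
k=sorted(glob.glob("rack*.npy"));ms=[np.load(f).astype(np.float32) for f in k]
for L in(171,185):
    V=S.apply(np.array([[x,y,z] for x in(0,L) for y in(-130,130) for z in(-9,8)]+[[x,y,z] for x in(-14,0) for y in(-130,130) for z in (-9,14)],float))
    print("rack",L,*fit([t,s],ms,V,[540,160,22,0],[0,1,2,3]))
# hand points: corners from crop
for n,x,y,z in[("cleat L near",42,465,26),("cleat R near",312,482,26),("cleatL far",44,448,35),("cleatR far",314,466,35),("top L",45,255,85),("top R",322,272,85),("rib mid foot",181,457,30),("rib mid top",184,263,93),("tray NL",391,467,28),("NR",656,484,28),("FL",401,273,28),("FR",665,290,28),("T",528,372,24)]:
    print(n,ray(t,(145+(x+.0)/3-.33,120+(y-215)/3-.33),z).round(0))
E
```

```text
['tray3.npy', 'rack_face3.npy', 'tray4.npy', 'rack_face4.npy']
tray [ 6.43040133e+02 -1.67260298e+02  2.99951560e-01 -4.07007023e-02] 0.9739989042282104
rack 171 [ 5.65234784e+02  1.70583622e+02  1.94912158e+01 -5.40083425e-02] 0.935954213142395
rack 185 [ 5.59668478e+02  1.71095405e+02  1.78545737e+01 -5.42967411e-02] 0.9760268926620483
cleat L near [547. 301.  26.]
cleat R near [536.  42.  26.]
cleatL far [562. 298.  35.]
cleatR far [550.  40.  35.]
top L [737. 294.  85.]
top R [726.  34.  85.]
rib mid foot [557. 168.  30.]
rib mid top [730. 162.  93.]
tray NL [551. -33.  28.]
NR [ 540. -289.   28.]
FL [743. -39.  28.]
FR [ 731. -298.   28.]
T [ 648. -165.   24.]
```

```bash
python3 -c "
from h import *
print(go(441,71,180,91))"
```

```text
(array([ 442.4, -513.5,   59.6]), np.float64(16.1), 'alt turn', np.float64(-163.9), 'cur yaw', np.float64(-72.9), 'j6', np.float64(-0.21))
```

```bash
python3 -m jog '{"grip":[0.6,0.6,0.6,0.6,0.6,0.6,0.6,0.6,0.6,0.6],"xyz":[[33,-38,4],[66,-76,8],[98,-114,12],[131,-152,16],[164,-190,20],[197,-228,24],[230,-266,28],[262,-304,32],[295,-342,36],[328,-380,40]],"turn":[2,4,6,8,10,12,14,16,16,16]}' && python3 -c "
from h import *
print(go(441,71,180,91))"
```

```text
clock: 2.15
tcp_pos: [369.8, -91.6, 200.2]
eef_rot: [3.141, 0.028, 0.002]
contact_force: [0.4, -0.2, -0.3]
gripper_width: 0.801
finger_force: 0.0
(array([  74.1, -161.3,   20.1]), np.float64(0.0), 'alt turn', np.float64(-180.0), 'cur yaw', np.float64(-89.0), 'j6', np.float64(0.99))
```

```bash
python3 -m jog '{"grip":[0.6,0.6,0.6,0.6,0.6,0.6],"xyz":[[18,-40,5],[37,-81,10],[55,-121,15],[74,-161,20],[74,-161,20],[74,-161,20]],"turn":[0,0,0,0,0,0]}' && python3 - <<'E'
from h import *
c=capture("wrist");cv2.imwrite("pics/w1.png",c["image"]);print(c["xyz"],c["rotation"])
for d in cut_out(c,"slim_offcut")[:2]:
    m=d["pixels"].astype(np.float32);p,i=fit([c],[m],M["slim_offcut"],[441,71,0,-1.555],[0,1,3]);print(d["p"],p,np.degrees(p[3]),i,m[0].any(),m[-1].any())
print(go(441,71,33,91))
E
```

```text
clock: 2.75
tcp_pos: [440.2, 69.5, 179.7]
eef_rot: [3.141, 0.033, -0.001]
contact_force: [-0.1, -0.5, 0.2]
gripper_width: 0.801
finger_force: 0.0
[511.79017903  69.99534116 323.60382576] [ 2.10293437 -2.06057743 -0.26833249]
0.68 [440.41849067  70.14681922   0.          -1.56092096] -89.43418309903251 0.9594944715499878 False False
(array([  0.8,  -2.9, 147.1]), np.float64(0.0), 'alt turn', np.float64(-180.0), 'cur yaw', np.float64(-89.0), 'j6', np.float64(1.43))
```

View pics/w1.png

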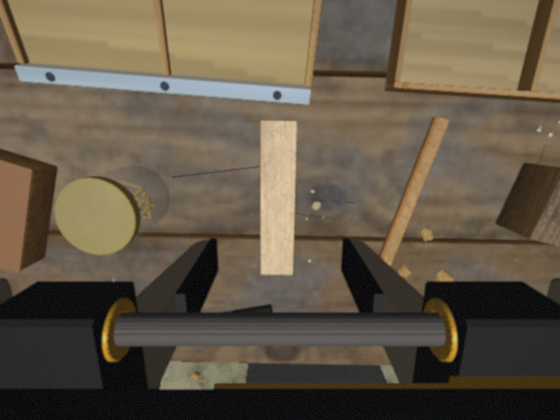

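The wrist view shows the slim offcut centred between the open fingers (278,198) with nothing in the finger paths. The dowel, jar and cleat are also visible. Its pose (440.5, 70.2) agrees with the two-camera fit, so I grasp it.

```bash
python3 -m jog '{"grip":[0.3,0.3,0.3,0.3,0.3,-0.5,-0.5,-0.5,-0.5,-0.5],"xyz":[[0,-1,45],[0,-1,90],[0,-1,130],[0,-1,147],[0,-1,147],[0,-1,147],[0,-1,147],[0,-1,147],[0,-1,147],[0,-1,147]],"turn":[0,0,0,0,0,0,0,0,0,0]}' 12 && python3 -m jog '{"grip":[-0.5,-0.5,-0.5,-0.5,-0.5],"xyz":[[0,0,-10],[0,0,-50],[0,0,-95],[0,0,-140],[0,0,-140]],"turn":[0,0,0,0,0]}' && python3 - <<'E'
from h import *
c=capture("wrist")
for n,P in[("rack_face",None)]:
  for d in cut_out(c,n)[:1]: print(d["p"],d["xy"])
# rack left lane target: origin, yaw
O=np.array([558,170,21]);Q=R.from_euler("ZY",[-2.6,-20],degrees=True)
for g in(8,0):
    P=O+Q.apply([80+g,63,11]);print("grip point world",P, go(P[0],P[1],P[2]+20,87.4))
E
```

```text
clock: 3.85
tcp_pos: [441.6, 69.7, 34.3]
eef_rot: [3.141, 0.029, 0.004]
contact_force: [-0.8, -1.0, 6.7]
gripper_width: 0.379
finger_force: 12.0
clock: 4.35
tcp_pos: [444.6, 69.6, 180.2]
eef_rot: [3.14, 0.03, 0.021]
contact_force: [0.9, 0.1, 0.4]
gripper_width: 0.38
finger_force: 12.0
0.59 [168.6, 47.1]
grip point world [639.70734363 229.35461217  61.43439144] (array([ 201.5, -155.7,   93.2]), np.float64(3.7), 'alt turn', np.float64(-176.3), 'cur yaw', np.float64(-88.9), 'j6', np.float64(1.44))
grip point world [632.19754145 229.69563029  58.69823029] (array([ 194. , -156.1,   96. ]), np.float64(3.7), 'alt turn', np.float64(-176.3), 'cur yaw', np.float64(-88.9), 'j6', np.float64(1.44))
```

```bash
python3 -m jog '{"grip":[-0.5,-0.5,-0.5,-0.5,-0.5,-0.5,-0.5,-0.5,-0.5],"xyz":[[40,-31,0],[80,-62,0],[120,-93,0],[160,-124,10],[202,-156,20],[202,-156,40],[202,-156,50],[202,-156,50],[202,-156,50]],"turn":[1,2,3,3.7,3.7,3.7,3.7,3.7,3.7]}' && python3 - <<'E'
from h import *
c=capture("wrist");cv2.imwrite("pics/w2.png",c["image"])
O=np.array([558,170,21]);Q=R.from_euler("ZY",[-2.6,-20],degrees=True)
P=O+Q.apply([88,63,11]);print(go(P[0],P[1],P[2]+23,87.4))
L=[[0,-60,0],[0,60.,0],[0,0,0],[0,0,8],[170,0,8],[0,127,8],[0,-127,8],[0,-130,14],[0,130,14],[-14,-130,14],[-14,130,14]]
print(proj(c,O+Q.apply(L)).round(0).tolist())
E
```

```text
clock: 5.35
tcp_pos: [638.3, 228.9, 122.5]
eef_rot: [3.14, -0.073, -0.003]
contact_force: [0.2, -0.5, -0.3]
gripper_width: 0.378
finger_force: 12.0
(array([ 0.7, -0.4, 39.2]), np.float64(-0.1), 'alt turn', np.float64(179.9), 'cur yaw', np.float64(-92.7), 'j6', np.float64(1.78))
[[415.0, 301.0], [281.0, 301.0], [348.0, 301.0], [350.0, 309.0], [389.0, 114.0], [204.0, 309.0], [495.0, 308.0], [502.0, 314.0], [200.0, 315.0], [496.0, 324.0], [202.0, 325.0]]
```

View pics/w2.png

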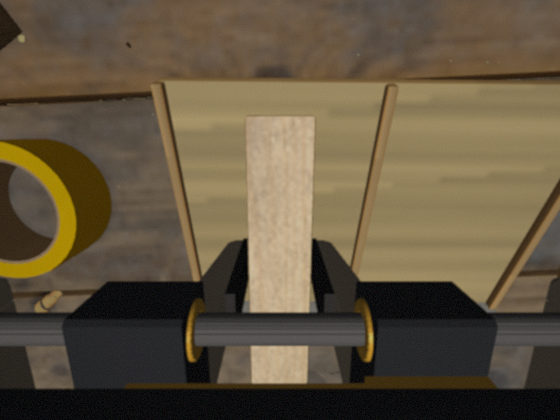

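The wrist view shows the offcut held at (280,200) in the middle of the left lane, between the ribs at (175,180) and (375,180), parallel to them. I lower it so the far end meets the face and the piece tilts in the grip.

```bash
python3 -m jog '{"grip":[-0.5,-0.5,-0.5,-0.5,-0.5,-0.5],"xyz":[[0,0,8],[0,0,14],[0,0,20],[0,0,25],[0,0,30],[0,0,30]],"turn":[0,0,0,0,0,0]}' 5 && python3 -m jog '{"grip":[-0.5,-0.5,-0.5,-0.5,-0.5],"xyz":[[0,0,3],[0,0,5],[0,0,7],[0,0,8],[0,0,8]],"turn":[0,0,0,0,0]}'; python3 - <<'E'
from h import *
o=get_obs();print(o["moment"])
for k in("side","wrist"):
    c=capture(k);x=[d for d in cut_out(c,"slim_offcut")][:1]
    for d in x: print(k,d["p"],d["xy"])
    cv2.imwrite(f"pics/{k}3.png",c["image"])
c=capture("side");u=proj(c,[[640,229,60]])[0].astype(int)
cr=c["image"][max(0,u[1]-75):u[1]+75,max(0,u[0]-100):u[0]+100];cv2.imwrite("pics/s3c.png",cv2.resize(cr,None,fx=3,fy=3,interpolation=cv2.INTER_CUBIC));print(u)
E
```

```text
clock: 6.0
tcp_pos: [638.8, 229.6, 91.8]
eef_rot: [3.141, -0.072, -0.002]
contact_force: [-1.3, -0.3, -0.7]
gripper_width: 0.38
finger_force: 5.0
clock: 6.5
tcp_pos: [639.7, 229.7, 85.7]
eef_rot: [-3.141, 0.072, -0.001]
contact_force: [-1.6, 0.3, 3.9]
gripper_width: 0.379
finger_force: 5.0
[-0.05568366  0.33407936 -0.03997921]
side 0.7 [208.4, 250.9]
wrist 0.81 [279.9, 204.4]
[201 245]
```

View pics/s3c.png

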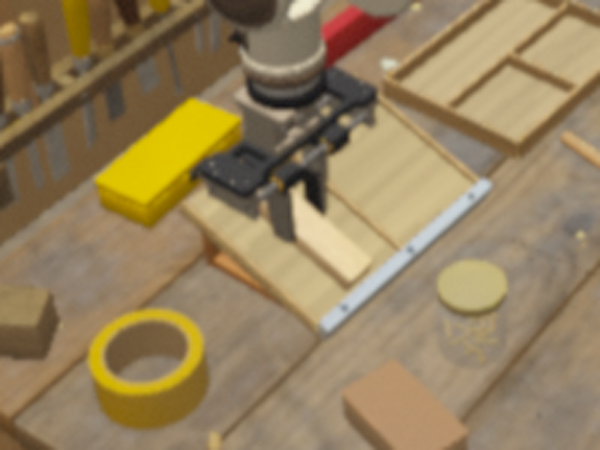

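The offcut is tilted on the face in the left lane, its lower end at crop (360,275), a little up-slope of the cleat. I drag it down the slope to the cleat.

```bash
python3 -m jog '{"grip":[-0.5,-0.5,-0.5,-0.5,-0.5,-0.5,-0.5],"xyz":[[-3,0,1],[-6,0,2],[-9,0,3],[-12,0,4],[-15,0,5.5],[-18,0,6.5],[-18,0,6.5]],"turn":[0,0,0,0,0,0,0]}'; python3 - <<'E'
from h import *
c=capture("side");d=det(c,"slim_offcut")
c2=capture("wrist");d2=det(c2,"slim_offcut")
ms=[x["pixels"].astype(np.float32) for x in(d,d2)]
cv2.imwrite("pics/w4.png",c2["image"])
E
```

```text
clock: 7.45
tcp_pos: [623.0, 230.3, 79.3]
eef_rot: [-3.14, 0.073, -0.008]
contact_force: [5.1, -0.4, 3.3]
gripper_width: 0.381
finger_force: 5.0
```

```bash
python3 -m jog '{"grip":[0.1,0.1,0.1,0.1,0.1,0.1,0.1,0.1],"xyz":[[0,0,0],[0,0,0],[0,0,-3],[0,0,-30],[0,0,-75],[0,0,-100],[0,0,-100],[0,0,-100]],"turn":[0,0,0,0,0,0,0,0]}'; python3 - <<'E'
from h import *
c=capture("wrist");d=det(c,"slim_offcut");cv2.imwrite("pics/w5.png",c["image"])
s=capture("side");e=det(s,"slim_offcut")
O=np.array([558,170,21]);Q=R.from_euler("ZY",[-2.6,-20],degrees=True)
P=O+Q.apply([80,63,0])
print(fit([c,s],[x["pixels"].astype(np.float32) for x in(d,e)],M["slim_offcut"],[*P,np.radians(-92.6),-.349],[0,1,2,3,4]))
print(P,go(428,345.4,150,73))
E
```

```text
clock: 8.45
tcp_pos: [621.0, 230.5, 178.0]
eef_rot: [3.141, -0.072, -0.001]
contact_force: [0.4, -0.2, -0.6]
gripper_width: 0.551
finger_force: 0.0
(array([ 6.37757688e+02,  2.28362881e+02,  4.88331225e+01, -1.61994939e+00,
        3.56661862e-01]), np.float64(0.9347805976867676))
[635.95589008 229.52496468  48.36161147] (array([-197.1, -106.2,   26.6]), np.float64(14.4), 'alt turn', np.float64(-165.6), 'cur yaw', np.float64(-92.6), 'j6', np.float64(1.79))
```

View pics/w5.png

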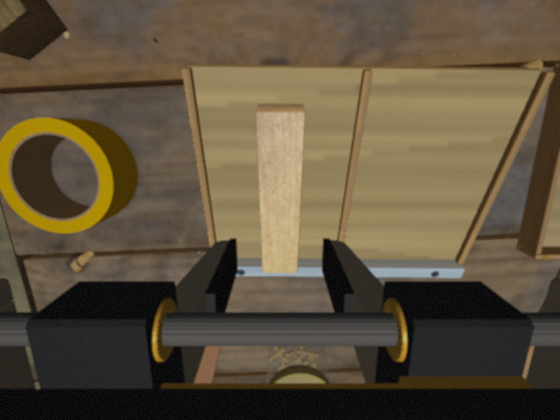

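The slim offcut lies flat in the left lane, lower end at the cleat (280,270), with fitted pitch 20.4° and centre (638,228). Next is the sanding block.

```bash
python3 -m jog '{"grip":[1,1,1,1,1,1,1],"xyz":[[-40,-21,0],[-80,-42,0],[-120,-63,0],[-160,-84,0],[-197,-106,0],[-197,-106,10],[-197,-106,10]],"turn":[3,6,9,12,14.4,14.4,14.4]}' 15; python3 - <<'E'
from h import *
c=capture("wrist");d=det(c,"sanding_block");cv2.imwrite("pics/w6.png",c["image"])
p,i=fit([c],[d["pixels"].astype(np.float32)],M["sanding_block"],[428,345.4,0,np.radians(73)],[0,1,3]);print(p,np.degrees(p[3]),i)
print(go(p[0],p[1],40,np.degrees(p[3])))
E
```

```text
clock: 9.35
tcp_pos: [427.9, 345.1, 166.2]
eef_rot: [3.105, -0.462, -0.005]
contact_force: [0.7, -0.9, -0.3]
gripper_width: 1.001
finger_force: 0.0
[425.38074159 346.35386347   0.           1.2759948 ] 73.10911685019934 0.9743199348449707
(array([ -4.7,  -0.5, 127.6]), np.float64(-0.2), 'alt turn', np.float64(179.8), 'cur yaw', np.float64(-107.1), 'j6', np.float64(2.33))
```

```bash
python3 -m jog '{"grip":[1,1,1,1,1,-0.2,-0.2,-0.2,-0.2,-0.2],"xyz":[[-3,0,40],[-3,0,80],[-3,0,115],[-3,0,126],[-3,0,126],[-3,0,126],[-3,0,126],[-3,0,126],[-3,0,126],[-3,0,126]],"turn":[0,0,0,0,0,0,0,0,0,0]}' 15 && python3 -m jog '{"grip":[-0.2,-0.2,-0.2,-0.2,-0.2],"xyz":[[0,0,-10],[0,0,-50],[0,0,-95],[0,0,-140],[0,0,-140]],"turn":[0,0,0,0,0]}' && python3 - <<'E'
from h import *
O=np.array([559,170,21]);Q=R.from_euler("ZY",[-2.6,-20],degrees=True)
P=O+Q.apply([56+8,-63,26]);print("pivot",P, go(P[0],P[1],P[2]+14,87.4))
E
```

```text
clock: 10.45
tcp_pos: [427.4, 346.7, 43.6]
eef_rot: [-3.106, 0.465, -0.003]
contact_force: [-0.4, -0.8, 4.7]
gripper_width: 0.678
finger_force: 15.0
clock: 10.95
tcp_pos: [430.4, 348.4, 190.5]
eef_rot: [-3.099, 0.464, -0.018]
contact_force: [1.0, 0.5, 0.2]
gripper_width: 0.679
finger_force: 15.0
pivot [607.33717971 104.74010058  67.32129731] (array([239.4, 182.2, 109.9]), np.float64(-14.4), 'alt turn', np.float64(165.6), 'cur yaw', np.float64(-107.0), 'j6', np.float64(2.33))
```

```bash
python3 -m jog '{"grip":[-0.2,-0.2,-0.2,-0.2,-0.2,-0.2,-0.2,-0.2,-0.2,-0.2],"xyz":[[36,27,0],[72,55,0],[108,82,0],[144,110,0],[180,138,0],[215,165,10],[239,182,25],[239,182,50],[239,182,60],[239,182,60]],"turn":[-2,-4,-6,-8,-10,-12,-14.4,-14.4,-14.4,-14.4]}' 5 && python3 - <<'E'
from h import *
c=capture("wrist");cv2.imwrite("pics/w7.png",c["image"])
O=np.array([559,170,21]);Q=R.from_euler("ZY",[-2.6,-20],degrees=True)
P=O+Q.apply([56+8,-63,28]);print("pivot",P, go(P[0],P[1],P[2]+16,87.4))
E
```

```text
clock: 11.95
tcp_pos: [599.7, 102.6, 120.0]
eef_rot: [-3.141, 0.072, 0.008]
contact_force: [-0.7, 0.1, -1.3]
gripper_width: 0.677
finger_force: 5.0
pivot [606.6538436  104.77113069  69.20068255] (array([ 5.9, -2.2, 36.5]), np.float64(0.0), 'alt turn', np.float64(-180.0), 'cur yaw', np.float64(-92.6), 'j6', np.float64(1.59))
```

View pics/w7.png

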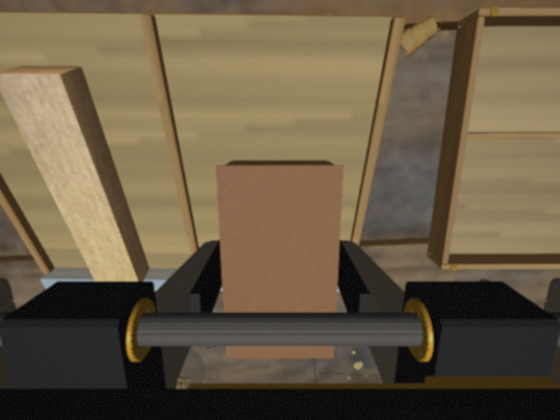

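The sanding block is held at (280,260), paper side up, centred between the ribs of the right lane (180,180) and (375,180). I lower it, then drag it down to the cleat.

```bash
python3 -m jog '{"grip":[-0.2,-0.2,-0.2,-0.2,-0.2,-0.2,-0.2,-0.2],"xyz":[[6,-1,6],[6,-1,12],[6,-1,18],[6,-1,24],[6,-1,29],[6,-1,33],[6,-1,36],[6,-1,36]],"turn":[0,0,0,0,0,0,0,0]}' && python3 -m jog '{"grip":[-0.2,-0.2,-0.2,-0.2,-0.2,-0.2],"xyz":[[-3,0,1],[-6,0,2],[-9,0,3],[-12,0,4.5],[-15,0,5.5],[-15,0,5.5]],"turn":[0,0,0,0,0,0]}'; python3 - <<'E'
from h import *
c=capture("side");u=proj(c,[[620,150,60]])[0].astype(int)
cr=c["image"][max(0,u[1]-75):u[1]+75,max(0,u[0]-100):u[0]+100];cv2.imwrite("pics/s8c.png",cv2.resize(cr,None,fx=3,fy=3,interpolation=cv2.INTER_CUBIC))
E
```

```text
clock: 12.8
tcp_pos: [607.9, 102.9, 86.0]
eef_rot: [3.141, -0.072, 0.0]
contact_force: [-0.5, -0.0, -0.7]
gripper_width: 0.676
finger_force: 5.0
clock: 13.4
tcp_pos: [595.7, 103.3, 83.2]
eef_rot: [3.14, -0.073, 0.012]
contact_force: [4.7, -1.1, 4.0]
gripper_width: 0.679
finger_force: 5.0
```

View pics/s8c.png

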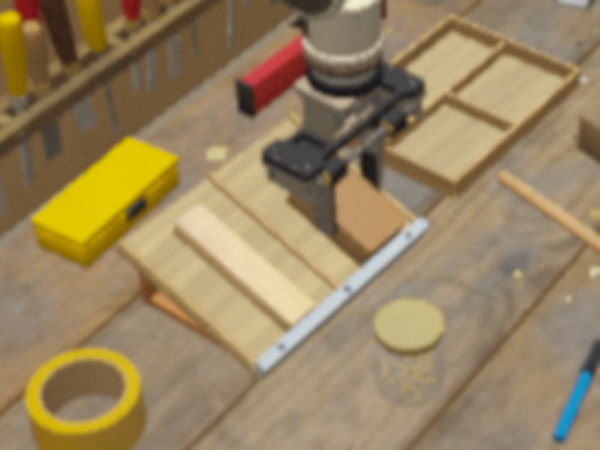

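The block lies tilted on the face with its lower end at the cleat (crop 375,250), and the contact forces agree. I release it, back off and check.

```bash
python3 -m jog '{"grip":[0.75,0.75,0.75,0.75,0.75,0.75,0.75,0.75,0.75],"xyz":[[0,0,0],[0,0,0],[0,0,-3],[0,0,-30],[0,0,-75],[0,0,-110],[0,0,-110],[0,0,-110],[0,0,-110]],"turn":[0,0,0,0,0,0,0,0,0]}'; python3 - <<'E'
from h import *
c=capture("wrist");d=det(c,"sanding_block");cv2.imwrite("pics/w9.png",c["image"])
s=capture("side");e=det(s,"sanding_block")
O=np.array([559,170,21]);Q=R.from_euler("ZY",[-2.6,-20],degrees=True)
P=O+Q.apply([56,-63,0])
print(P,fit([c,s],[x["pixels"].astype(np.float32) for x in(d,e)],M["sanding_block"],[*P,np.radians(-92.6),.349],[0,1,2,3,4]))
print(go(437.8,-66.8,150,75.3))
E
```

```text
clock: 14.35
tcp_pos: [591.6, 103.8, 189.1]
eef_rot: [-3.141, 0.072, 0.005]
contact_force: [-0.6, 0.6, -0.2]
gripper_width: 0.873
finger_force: 0.0
[608.71074703 104.67772725  40.15312803] (array([ 6.06813746e+02,  1.01299195e+02,  4.23263910e+01, -1.62343031e+00,
        4.29997951e-01]), np.float64(0.9259564876556396))
(array([-146.1,  177.4,   39.7]), np.float64(12.1), 'alt turn', np.float64(-167.9), 'cur yaw', np.float64(-92.6), 'j6', np.float64(1.59))
```

View pics/w9.png

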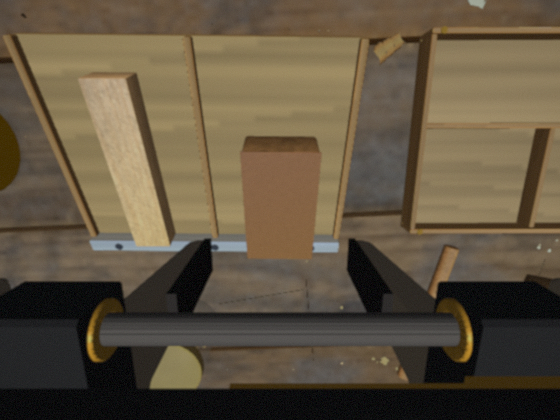

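```bash
python3 - <<'E'
from h import *
c=capture("wrist");t=capture("top")
O=np.array([559,170,21]);Q=R.from_euler("ZY",[-2.6,-20],degrees=True)
for n,P in(("block low top",[0,-63,38]),("block low bottom",[0,-63,0]),("block up top",[112,-63,38]),("block up bottom",[112,-63,0]),("slim low top",[0,63,22]),("slim up top",[160,63,22]),("slim up bottom",[160,63,0]),("cleat outer",[-14,-20,14]),("cleat inner",[0,-20,14]),("rack upper",[185,0,0]),("block elevated low top",[-14,-63,52])):
    print(n,proj(c,[O+Q.apply(P)])[0].round(0),proj(t,[O+Q.apply(P)])[0].round(0))
for n in("sanding_block","slim_offcut"):
  for k in(c,t):
    d=det(k,n); 
    if d: v=np.argwhere(d["pixels"]);print(n,k["shot"],v.min(0),v.max(0))
im=cv2.resize(t["image"][120:220,150:260],None,fx=5,fy=5,interpolation=cv2.INTER_CUBIC)
im2=cv2.resize(c["image"][120:275,215:350],None,fx=3,fy=3,interpolation=cv2.INTER_CUBIC)
E
```

```text
block low top [276. 258.] [225. 204.]
block low bottom [277. 233.] [226. 201.]
block up top [275. 150.] [226. 165.]
block up bottom [276. 132.] [228. 163.]
slim low top [152. 247.] [181. 200.]
slim up top [99. 78.] [182. 144.]
slim up bottom [112.  72.] [184. 143.]
cleat outer [236. 251.] [211. 206.]
cleat inner [235. 241.] [211. 201.]
rack upper [188.  35.] [207. 136.]
block elevated low top [276. 278.] [224. 210.]
sanding_block 22 [136 240] [259 320]
sanding_block 23 [183 215] [205 238]
slim_offcut 22 [73 79] [246 175]
slim_offcut 23 [235 372] [262 395]
```

The block sits flush: predicted edge rows 258, 150 and 132 match the observed 259, 152 and 136. Next is the dowel.

```bash
python3 -m jog '{"grip":[0.2,0.2,0.2,0.2,0.2,0.2,0.2],"xyz":[[-30,36,5],[-60,72,10],[-90,108,20],[-120,144,30],[-146,177,40],[-146,177,40],[-146,177,40]],"turn":[3,6,9,12,12,12,12]}' 15; python3 - <<'E'
from h import *
c=capture("wrist");d=det(c,"rod");v=d["pixels"]
p,i=fit([c],[v.astype(np.float32)],M["rod"],[437.8,-66.8,0,np.radians(75.3)],[0,1,3]);print(p,np.degrees(p[3]),i)
print(np.argwhere(v).min(0),np.argwhere(v).max(0),go(p[0],p[1],27,np.degrees(p[3])))
E
```

```text
clock: 15.55
tcp_pos: [438.8, -66.9, 151.1]
eef_rot: [-3.115, 0.403, -0.001]
contact_force: [0.7, 1.4, 0.4]
gripper_width: 0.597
finger_force: 0.0
[438.85225147 -66.90046167   0.           1.32101213] 75.68841947834697 0.8965543508529663
[108 268] [294 286] (array([ -0.9,   1. , 124.5]), np.float64(-0.3), 'alt turn', np.float64(179.7), 'cur yaw', np.float64(-104.6), 'j6', np.float64(1.4))
```

```bash
python3 -m jog '{"grip":[0.2,0.2,0.2,0.2,0.2,-0.9,-0.9,-0.9,-0.9,-0.9],"xyz":[[0,0,40],[0,0,80],[0,0,112],[0,0,123],[0,0,123],[0,0,123],[0,0,123],[0,0,123],[0,0,123],[0,0,123]],"turn":[0,0,0,0,0,0,0,0,0,0]}' 15 && python3 -m jog '{"grip":[-0.9,-0.9,-0.9,-0.9,-0.9,-0.9],"xyz":[[0,0,0],[0,0,-10],[0,0,-50],[0,0,-95],[0,0,-120],[0,0,-120]],"turn":[0,0,0,0,0,0]}' && python3 - <<'E'
from h import *
O=np.array([642,-167,0]);Q=R.from_euler("Z",-2.4,degrees=True)
P=O+Q.apply([53,0,0]);print(P,go(P[0],P[1],34,-2.4))
E
```

```text
clock: 16.65
tcp_pos: [439.1, -66.5, 28.2]
eef_rot: [3.116, -0.4, 0.001]
contact_force: [-0.4, -0.3, 0.5]
gripper_width: 0.187
finger_force: 0.1
clock: 17.25
tcp_pos: [441.7, -67.7, 152.7]
eef_rot: [3.113, -0.4, 0.014]
contact_force: [1.1, -0.7, 0.3]
gripper_width: 0.166
finger_force: 15.0
[ 694.95351    -169.21940965    0.        ] (array([269.6,  34.1, 121.3]), np.float64(77.8), 'alt turn', np.float64(-102.2), 'cur yaw', np.float64(-104.6), 'j6', np.float64(1.4))
```

```bash
python3 -m jog '{"grip":[-0.9,-0.9,-0.9,-0.9,-0.9,-0.9,-0.9,-0.9,-0.9,-0.9],"xyz":[[27,3,0],[54,7,0],[81,10,0],[108,14,0],[135,17,0],[162,20,0],[189,24,0],[216,27,0],[243,31,0],[270,34,0]],"turn":[-8.5,-17,-25.5,-34,-42.5,-51,-59.5,-68,-76.5,-85]}' && python3 -m jog '{"grip":[-0.9,-0.9,-0.9,-0.9],"xyz":[[0,0,20],[0,0,50],[0,0,60],[0,0,60]],"turn":[-8.5,-17,-17.2,-17.2]}' && python3 - <<'E'
from h import *
c=capture("wrist");cv2.imwrite("pics/w10.png",c["image"])
O=np.array([642,-167,0]);Q=R.from_euler("Z",-2.4,degrees=True)
P=O+Q.apply([53,0,0]);print(P,go(P[0],P[1],34,-2.4))
E
```

```text
clock: 18.25
tcp_pos: [691.5, -167.7, 145.9]
eef_rot: [-2.56, -1.816, 0.002]
contact_force: [-0.5, 0.3, 0.2]
gripper_width: 0.162
finger_force: 15.0
clock: 18.65
tcp_pos: [689.2, -166.6, 84.3]
eef_rot: [-2.267, -2.166, 0.004]
contact_force: [-0.1, 0.8, -0.7]
gripper_width: 0.166
finger_force: 15.0
[ 694.95351    -169.21940965    0.        ] (array([-1.9,  4.6, 52.6]), np.float64(-0.2), 'alt turn', np.float64(179.8), 'cur yaw', np.float64(-2.6), 'j6', np.float64(-0.36))
```

View pics/w10.png

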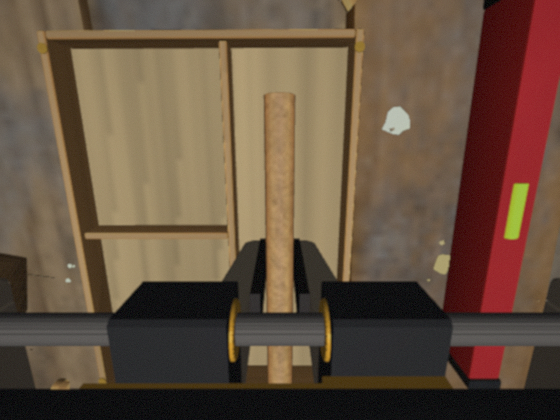

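The dowel is held above the far slot, at column 280 between slot walls at 230 and 350, and parallel to them. I lower it.

```bash
python3 -m jog '{"grip":[-0.9,-0.9,-0.9,-0.9,-0.4,-0.4,-0.4,-0.4,-0.4,-0.4],"xyz":[[-2,4,20],[-2,4,40],[-2,4,49],[-2,4,49],[-2,4,49],[-2,4,49],[-2,4,20],[-2,4,-25],[-2,4,-70],[-2,4,-70]],"turn":[0,0,0,0,0,0,0,0,0,0]}'; python3 - <<'E'
from h import *
for k in("wrist","side"):
    c=capture(k);d=det(c,"rod");v=np.argwhere(d["pixels"]);print(k,d["p"],d["xy"],v.min(0),v.max(0),ray(c,d["xy"],13).round(0))
print(go(440.6,218.3,150,87.6))
E
```

```text
clock: 19.7
tcp_pos: [700.3, -171.6, 169.0]
eef_rot: [2.257, 2.163, 0.011]
contact_force: [0.5, -0.1, 0.5]
gripper_width: 0.301
finger_force: 0.0
wrist 0.83 [273.6, 191.6] [108 264] [285 280] [ 697. -162.   13.]
side 0.46 [258.6, 183.4] [172 245] [198 276] [ 708. -173.   13.]
(array([ 376.6, -270.5,    7.6]), np.float64(90.0), 'alt turn', np.float64(-90.0), 'cur yaw', np.float64(-2.4), 'j6', np.float64(-0.37))
```

```bash
python3 -m jog '{"grip":[1,1,1,1,1,1,1,1,1,1],"xyz":[[38,-27,-15],[76,-54,-30],[114,-81,-30],[152,-108,-30],[190,-135,-30],[228,-162,-30],[266,-189,-30],[304,-216,-30],[342,-243,-30],[377,-270,-30]],"turn":[0,0,0,0,0,0,0,0,0,0]}' && python3 -m jog '{"grip":[1,1],"xyz":[[0,0,0],[0,0,0]],"turn":[0,0]}'; python3 - <<'E'
from h import *
c=capture("wrist");d=det(c,"screws");cv2.imwrite("pics/w11.png",c["image"])
v=np.argwhere(d["pixels"]);print(d["p"],d["xy"],v.min(0),v.max(0))
p,i=fit([c],[d["pixels"].astype(np.float32)],M["screws"],[440,218,0,0],[0,1]);print(p,i)
print(go(440,218,60,-2.4),go(p[0],p[1],60,-2.4))
E
```

```text
clock: 20.9
tcp_pos: [439.3, 219.6, 186.2]
eef_rot: [-2.267, -2.172, 0.004]
contact_force: [0.1, 0.3, -0.0]
gripper_width: 1.001
finger_force: 0.0
clock: 21.1
tcp_pos: [440.6, 218.6, 186.6]
eef_rot: [-2.265, -2.176, 0.003]
contact_force: [0.3, 0.3, 0.5]
gripper_width: 1.0
finger_force: 0.0Traceback (most recent call last):
  File "<stdin>", line 3, in <module>
TypeError: 'NoneType' object is not subscriptable
```

```bash
python3 - <<'E'
from h import *
c=capture("wrist");print([(d["p"],d["xy"]) for d in cut_out(c,"screws")])
g=cv2.cvtColor(c["image"],cv2.COLOR_BGR2GRAY);u=proj(c,[[440,218,86]])[0];print(u,proj(c,[[440,218,0]])[0])
k=dict(c);k["xyz"]=np.array([511.79,69.995,323.6]);k["rotation"]=np.array([2.10293437,-2.06057743,-0.26833249]);print(ray(k,(97,215.5),86))
im=cv2.imread("pics/w1.png");h=cv2.HoughCircles(cv2.medianBlur(cv2.cvtColor(im,cv2.COLOR_BGR2GRAY),5),cv2.HOUGH_GRADIENT,1.5,100,param1=80,param2=30,minRadius=32,maxRadius=50);print(h,[ray(k,q[:2],86).round(1) for q in h[0]] if h is not None else "")
E
```

```text
[(0.98, [277.8, 211.3]), (0.58, [392.3, 381.7])]
[277.37239562 216.91518924] [277.95159609 195.32479665]
[441.76245343 214.78641712  86.        ]
[[[ 90.75 222.75  44.15]
  [410.25 336.75  47.45]
  [147.75 335.25  40.7 ]
  [314.25 272.25  47.45]]] [array([435.6, 220.6,  86. ]), array([334.2, -51.2,  86. ]), array([331., 184.,  86.]), array([395.6,  38. ,  86. ])]
```

The second detection puts the jar at (278,211), matching the projection of (440,218). I grasp it.

```bash
python3 -m jog '{"grip":[1,1,1,1,1,0,0,0,0,0],"xyz":[[0,0,40],[0,0,80],[0,0,115],[0,0,126],[0,0,126],[0,0,126],[0,0,126],[0,0,126],[0,0,126],[0,0,126]],"turn":[0,0,0,0,0,0,0,0,0,0]}' 20 && python3 -m jog '{"grip":[0,0,0,0,0,0],"xyz":[[0,0,0],[0,0,-10],[0,0,-50],[0,0,-95],[0,0,-120],[0,0,-120]],"turn":[0,0,0,0,0,0]}' && python3 - <<'E'
from h import *
O=np.array([642,-167,0]);Q=R.from_euler("Z",-2.4,degrees=True)
P=O+Q.apply([-41,64,0]);print(P,go(P[0],P[1],66,-2.4))
E
```

```text
clock: 22.3
tcp_pos: [442.2, 218.7, 63.1]
eef_rot: [2.268, 2.174, 0.002]
contact_force: [-3.8, -0.0, 6.6]
gripper_width: 0.706
finger_force: 20.0
clock: 22.9
tcp_pos: [444.5, 219.1, 186.5]
eef_rot: [2.264, 2.17, 0.013]
contact_force: [-0.4, 0.7, -1.3]
gripper_width: 0.7
finger_force: 20.0
[ 603.7160058  -101.33923707    0.        ] (array([-313.7,  171.5,  121.4]), np.float64(-0.0), 'alt turn', np.float64(180.0), 'cur yaw', np.float64(-2.4), 'j6', np.float64(0.26))
```

```bash
python3 -m jog '{"grip":[0,0,0,0,0,0,0,0,0,0],"xyz":[[-40,22,-10],[-80,44,-10],[-120,66,-10],[-160,87,-10],[-200,109,-10],[-240,131,-10],[-280,153,0],[-313,171,30],[-313,171,60],[-313,171,70]],"turn":[0,0,0,0,0,0,0,0,0,0]}' && python3 -m jog '{"grip":[0,0],"xyz":[[0,0,0],[0,0,0]],"turn":[0,0]}' && python3 - <<'E'
from h import *
c=capture("wrist");cv2.imwrite("pics/w12.png",c["image"])
O=np.array([642,-167,0]);Q=R.from_euler("Z",-2.4,degrees=True)
P=O+Q.apply([-41,64,0]);print(P,go(P[0],P[1],68,-2.4))
E
```

```text
clock: 23.9
tcp_pos: [595.6, -101.3, 105.7]
eef_rot: [-2.263, -2.165, 0.007]
contact_force: [-0.8, 0.4, -2.6]
gripper_width: 0.702
finger_force: 20.0
clock: 24.1
tcp_pos: [599.2, -100.8, 112.3]
eef_rot: [2.267, 2.175, 0.0]
contact_force: [0.7, -0.1, -1.2]
gripper_width: 0.704
finger_force: 20.0
[ 603.7160058  -101.33923707    0.        ] (array([-0.1,  3.7, 45.3]), np.float64(0.0), 'alt turn', np.float64(-180.0), 'cur yaw', np.float64(-2.4), 'j6', np.float64(-0.32))
```

View pics/w12.png

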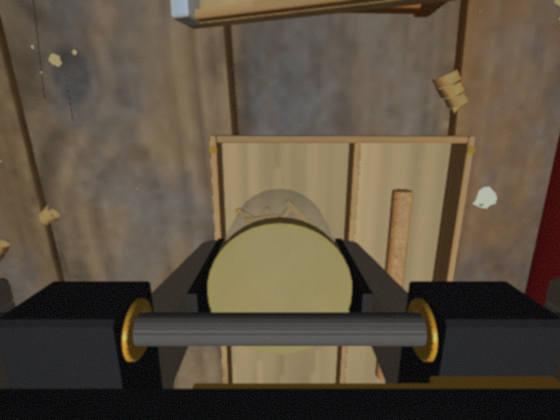

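The jar is held over the near-left cell, its base around (283,215) between the cell walls at columns 220 and 350. The dowel is visible in the far slot at (400,240). I lower the jar.

```bash
python3 -m jog '{"grip":[0,0,0,0,0,0],"xyz":[[0,2,18],[0,3,33],[0,3,41],[0,3,44],[0,3,44],[0,3,44]],"turn":[0,0,0,0,0,0]}'
```

```text
clock: 24.75
tcp_pos: [602.6, -101.7, 68.3]
eef_rot: [2.268, 2.173, 0.001]
contact_force: [0.5, -0.5, -1.7]
gripper_width: 0.702
finger_force: 20.0
```

```bash
python3 -m jog '{"grip":[0,0,0,0],"xyz":[[0,0,1],[0,0,2],[0,0,3],[0,0,3]],"turn":[0,0,0,0]}'
```

```text
clock: 25.15
tcp_pos: [602.7, -102.1, 68.0]
eef_rot: [2.267, 2.174, -0.001]
contact_force: [-8.6, 1.4, 15.7]
gripper_width: 0.703
finger_force: 20.0
```

```bash
python3 -m jog '{"grip":[1,1,1,1,1,1,1,1],"xyz":[[0,0,-2],[0,0,-2],[0,0,-2],[0,0,-20],[0,0,-60],[0,0,-105],[0,0,-120],[0,0,-120]],"turn":[0,0,0,0,0,0,0,0]}' 15; python3 - <<'E'
from h import *
for k in("wrist","side"):
    c=capture(k);d=det(c,"screws")
    if d: print(k,d["p"],d["xy"],fit([c],[d["pixels"].astype(np.float32)],M["screws"],[602,-101,5,0],[0,1]))
print(go(446.8,-201.9,170,77.9))
E
```

```text
clock: 25.95
tcp_pos: [604.0, -102.3, 187.8]
eef_rot: [2.264, 2.17, 0.004]
contact_force: [-0.7, 0.4, -0.8]
gripper_width: 1.0
finger_force: 0.0
wrist 0.79 [279.0, 211.8] (array([ 602.27697429, -100.58218463,    5.        ,    0.        ]), np.float64(0.9503445625305176))
side 0.77 [273.2, 196.9] (array([ 605.75972748, -106.88998795,    5.        ,    0.        ]), np.float64(0.9072130918502808))
(array([-107.3, -149.5,   12.4]), np.float64(-80.3), 'alt turn', np.float64(99.7), 'cur yaw', np.float64(-2.4), 'j6', np.float64(-0.32))
```

```bash
python3 -m jog '{"grip":[1,1,1,1,1,1,1,1,1,1],"xyz":[[0,0,0],[-18,-25,0],[-36,-50,0],[-54,-75,0],[-72,-100,0],[-90,-125,0],[-107,-149,0],[-107,-149,0],[-107,-149,0],[-107,-149,0]],"turn":[-8,-16,-24,-32,-40,-48,-56,-64,-72,-80]}' && python3 -m jog '{"grip":[1,1],"xyz":[[0,0,0],[0,0,0]],"turn":[0,0]}'; python3 - <<'E'
from h import *
c=capture("wrist");cv2.imwrite("pics/w13.png",c["image"])
for d in cut_out(c,"short_offcut"):
    p,i=fit([c],[d["pixels"].astype(np.float32)],M["short_offcut"],[447,-202,0,np.radians(77.9)],[0,1,3])
    print(d["p"],d["xy"],p,np.degrees(p[3]),i)
print(go(447,-202,55,77.9))
E
```

```text
clock: 27.15
tcp_pos: [447.6, -201.7, 182.8]
eef_rot: [-0.332, -3.121, -0.003]
contact_force: [-0.1, -0.1, -0.8]
gripper_width: 0.999
finger_force: 0.0
clock: 27.35
tcp_pos: [448.2, -201.8, 183.5]
eef_rot: [-0.345, -3.12, -0.002]
contact_force: [0.3, 0.0, 1.2]
gripper_width: 0.997
finger_force: 0.0
0.97 [281.5, 199.5] [ 443.74994651 -201.0153002     0.            1.31653848] 75.43209840124653 0.965766191482544
0.9 [31.6, 233.0] [ 447.         -202.            0.            1.35961149] 77.9 0.0
0.49 [315.0, 308.9] [ 447.         -202.            0.            1.35961149] 77.9 0.0
(array([  1.3,  -0.5, 129.1]), np.float64(-0.5), 'alt turn', np.float64(179.5), 'cur yaw', np.float64(77.4), 'j6', np.float64(-2.02))
```

View pics/w13.png

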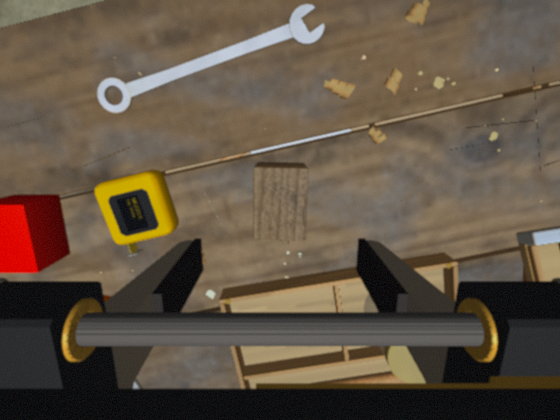

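The brown short offcut sits between the fingers at (281,200). The tape measure (135,208) and red cube (30,233) are clear of them. I grasp it.

```bash
python3 -m jog '{"grip":[1,1,1,1,1,-0.2,-0.2,-0.2,-0.2,-0.2],"xyz":[[2,0,40],[2,0,80],[2,0,117],[2,0,129],[2,0,129],[2,0,129],[2,0,129],[2,0,129],[2,0,129],[2,0,129]],"turn":[1,1,1,1,1,1,1,1,1,1]}' 20 && python3 -m jog '{"grip":[-0.2,-0.2,-0.2,-0.2,-0.2,-0.2],"xyz":[[0,0,0],[0,0,-10],[0,0,-50],[0,0,-95],[0,0,-95],[0,0,-95]],"turn":[0,0,0,0,0,0]}' && python3 - <<'E'
from h import *
O=np.array([642,-167,0]);Q=R.from_euler("Z",-2.4,degrees=True)
P=O+Q.apply([-41,-64,0]);print(P,go(P[0],P[1],61,87.6))
E
```

```text
clock: 28.45
tcp_pos: [447.2, -202.0, 56.5]
eef_rot: [0.367, 3.119, -0.001]
contact_force: [-0.9, 0.1, 0.7]
gripper_width: 0.591
finger_force: 0.0
clock: 29.05
tcp_pos: [447.4, -202.3, 152.2]
eef_rot: [0.367, 3.118, -0.002]
contact_force: [-0.3, 0.3, -1.1]
gripper_width: 0.546
finger_force: 20.0
[ 598.35592213 -229.22695932    0.        ] (array([-152.8,    9. ,   91.6]), np.float64(-11.0), 'alt turn', np.float64(169.0), 'cur yaw', np.float64(76.6), 'j6', np.float64(-2.01))
```

```bash
python3 -m jog '{"grip":[-0.2,-0.2,-0.2,-0.2,-0.2,-0.2,-0.2,-0.2,-0.2,-0.2],"xyz":[[-40,2,0],[-80,5,0],[-120,7,0],[-153,9,0],[-153,9,0],[-153,9,30],[-153,9,60],[-153,9,78],[-153,9,86],[-153,9,86]],"turn":[-2.5,-5,-8,-11,-11,-11,-11,-11,-11,-11]}'
```

```text
clock: 30.05
tcp_pos: [595.9, -227.7, 63.1]
eef_rot: [-0.067, -3.137, -0.003]
contact_force: [0.2, -0.6, -1.4]
gripper_width: 0.541
finger_force: 20.0
```

```bash
python3 -m jog '{"grip":[-0.2,-0.2,-0.2,-0.2],"xyz":[[0,0,2],[0,0,4],[0,0,5],[0,0,5]],"turn":[0,0,0,0]}'
```

```text
clock: 30.45
tcp_pos: [598.3, -229.0, 61.0]
eef_rot: [0.067, 3.14, -0.001]
contact_force: [-1.3, -0.3, 4.1]
gripper_width: 0.541
finger_force: 20.0
```

```bash
python3 -m jog '{"grip":[0.5,0.5,0.5,0.5,0.5,0.5,0.5,0.5],"xyz":[[0,0,-1],[0,0,-1],[0,0,-1],[0,0,-25],[0,0,-70],[0,0,-115],[0,0,-150],[0,0,-150]],"turn":[0,0,0,0,0,0,0,0]}' && python3 -m jog '{"grip":[0.5,0.5,0.5,0.5,0.5,0.5,0.5,0.5],"xyz":[[30,20,0],[60,45,0],[95,70,0],[130,95,0],[165,120,0],[200,150,0],[230,180,0],[230,180,0]],"turn":[0,0,0,0,0,0,0,0]}'; python3 - <<'E'
from h import *
t=capture("top");s=capture("side")
a=cv2.resize(t["image"][110:300,70:440],(800,411),interpolation=cv2.INTER_CUBIC);b=cv2.resize(s["image"][140:300,120:360],(285,189),interpolation=cv2.INTER_CUBIC)
im=np.zeros((600,800,3),np.uint8);im[:411]=a;im[411:600,:285]=b
b=cv2.resize(s["image"][150:240,200:370],(357,189),interpolation=cv2.INTER_CUBIC);im[411:600,300:657]=b
cv2.imwrite("pics/end.png",im);print(get_obs()["tcp_pos"])
E
```

```text
clock: 31.25
tcp_pos: [600.7, -230.4, 217.0]
eef_rot: [0.066, 3.131, -0.01]
contact_force: [1.5, -0.6, 0.7]
gripper_width: 0.75
finger_force: 0.0
clock: 32.05
tcp_pos: [372.4, -36.0, 208.1]
eef_rot: [-0.063, -3.139, -0.003]
contact_force: [1.5, -0.5, -0.1]
gripper_width: 0.75
finger_force: 0.0
[375.41467816 -38.77663479 209.46655917]
```

View pics/end.png

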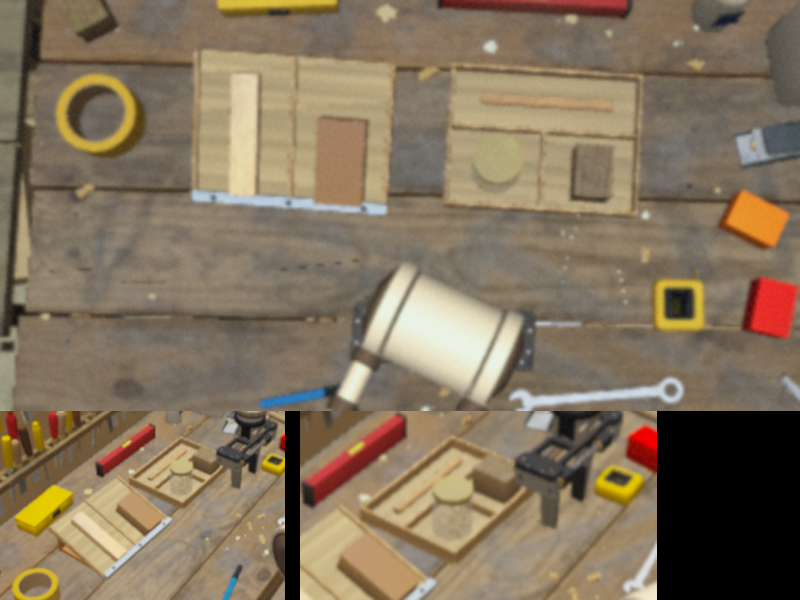

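The final view shows everything in place. The slim offcut (243,133) and sanding block (341,160) lie against the cleat. The dowel (546,102) is in the far slot, the jar (497,158) in the near left cell and the short offcut (592,172) in the near right cell. The measure is untouched and the arm is clear.

```bash
python3 -c "
from cell import *
print(close_job())"
```

```text
the job is handed in; nothing more can be done
None
```

Both kits are made up as asked, in the order given, the tape measure was not moved, and the job was handed in at about 32 s on the robot's clock; the hand-in returned no verdict.

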